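# Reset the ratchet of a potter's tilting board and set it on its second notch

## Task

The decorating board with the red handle is propped too steep; set it on the second notch from the bottom. Its ratchet only goes up, so lift the board through the remaining notches and on past the top until the pawl tips out (a soft rubber buffer just beyond ends the lift: do not force it), let it down gently until it lies fully flat so that the pawl tips back in, then raise it to the second notch, leave it resting there and let go. Leave the pottery and tools around it where they are.

Things in the scene. Friction and masses are not known exactly. Their poses are not given: they have to be found in the camera images.
- rack: fixed plywood base, 270 (x) x 360 (y) x 12 mm, of the tilting board. Origin at table height; +x points from the handle edge to the hinge edge, z up, so its yaw is the board's heading. Reaches 135 mm either way in x, 160 mm to -y, 200 mm to +y. At its +y edge (x 35 to 125, y 179 to 187 mm) stands a grey plate 197 mm high; ratchet, pawl and buffer lie on its inner side (y 130 to 179 mm).
- hinge (a point): middle of the board's hinge axis (which runs along the rack's y), at rack x = 100 mm, 55 mm above the table; axes parallel to the rack's. Two rubber rests carry the board when flat.
- handle (a point): centre of the board's red round handle bar: 14 mm thick, 98 mm free length, parallel to the hinge, 240 mm from the hinge axis in the board's mid plane. The wooden board (155 deep, 235 wide, 12 mm thick) begins 70 mm from the bar; steel arms 12 mm thick join them 55 mm either side of the bar's centre. Flat, the bar is 55 mm above the table on the rack's -x side; raised, it goes up and towards +x.
- board (a joint): tilt of the board, rad: 0 = fully flat, grows as the handle rises. 0.4 to 0.85 kg, swings freely on its hinge. The four notches hold it at about 0.17, 0.33, 0.49 and 0.64 rad; to catch one, lift 0.03 to 0.10 rad beyond it and let the board sink back. It starts on the third or fourth (settling in the first half second).
- pawl_pivot (a point): fixed pivot of the pawl on the rack, a steel blade with an orange 30 mm ball weight on top. The ball leans to the hinge side (+x) while the pawl is engaged, to the handle side (-x) once it has tipped out; then the board is free to go down, and falls if let go. It tips out at a tilt that differs between set-ups, 0.85 to 1.30 rad, and back in at about 0.055 rad on the way down.
- buffer: black rubber buffer pad, 16 x 10 x 18 mm, on the grey plate's inner side. A yellow arm on the board meets it about 0.05 rad after the pawl has tipped out, so at a tilt not known beforehand: feel for it. It pushes back with about 1.4 N at the handle per mm of handle travel; more than 35 N on the pad (10 N more at the handle, 7 mm of travel) harms it.
- bowl_a: white bowl, 120 mm wide, 60 mm high, origin under its centre; to be left alone
- bowl_b: blue bowl, 110 mm wide, 55 mm high, origin under its centre; to be left alone
- glaze: white glaze bottle with blue cap, 60 mm wide, 150 mm high, origin under its centre; to be left alone
- jar: amber glass jar, 70 mm wide, 80 mm high, origin under its centre; to be left alone
- mug: terracotta mug, 80 mm wide, 90 mm high, origin under its centre; to be left alone
- brush: brush, 180 mm long, lying flat, origin under its middle; to be left alone
- rib: wooden spatula, 200 mm long, lying flat, origin under its middle; to be left alone

How it is judged:
On the way, in this order (a step that is already met when the one before it is completed fails the run):
1. the board is lifted past its top notch (value of joint board above 0.8 rad), for 0.05 s.
2. the board lies fully flat (value of joint board below 0.04 rad), for 0.2 s.
At the end, for the whole second after the job is handed in: The board rests still on its second notch (tilt 0.26 to 0.39 rad, slower than 0.05 rad/s), let go (value of joint board between 0.26 and 0.39 rad and velocity of joint board between -0.05 and 0.05 rad/s); the robot touches nothing.
It fails at once if the rubber buffer is forced (more than 35 N on the pad) (contact force between buffer and anything else above 35 N).
It fails at once if the board slams down flat (faster than 1 rad/s in the last 0.15 rad) (value of joint board below 0.15 rad and velocity of joint board below -1 rad/s).
It fails at once if a bystander is moved more than 30 mm (distance of any of bowl_a, bowl_b, glaze, jar, mug, brush, rib from where it was at the start of the episode above 0.03 m).
It also fails if it takes over 72 s, if anything falls off the work surface, if the arm or the gripper's body presses on something with over 40 N, if the wrist force passes 120 N, or if a joint passes its speed limit or range.

## Robot

A 6-joint arm with a two-finger parallel gripper is mounted at the origin on the work surface. World frame = base frame: x ahead of the robot, y to its left, z up, the work surface at z = 0. Lengths are in m, angles in rad, forces in N, time in s.
With the tool pointing down it reaches from about 0.275 to 0.875 m from the base axis. Payload 12.5 kg.
Tool frame: the origin (TCP) lies midway between the tips of the shut fingers; the grasp point (between the pads) lies 19 mm behind it; z points along the fingers, y is the line along which they close (so a half turn about z gives the same grasp; the last joint's range is limited). The gripper opens to 85 mm and grips with 20 to 120 N. Pads are 22 mm wide; open, the fingers measure 114 mm over their backs; the gripper's body (76 mm by 85 mm) begins 54 mm behind the grasp point. The pads swing forward as they close: fully open they stand 13 mm farther back than shut.
Start: joints at [1.146, 0.351, 1.652, -0, 1.139, -0.085], TCP at [0.183, 0.519, 0.231] pointing down, gripper open.
Joint ranges: [-2.75, 2.75], [-0.79, 2.1], [0.01, 2.65], [-1.57, 4.71], [0.07, 3.14], [-2.87, 2.87]. Speed limits (rad/s): [2.22, 2.22, 2.79, 3.14, 3.14, 3.14].

## Interface

Orientations are given as a unit quaternion [x, y, z, w].
In Python, from bench import ctrl gives the robot as it stands.
- The arm moves only by the tool play_rows, never from a script. Its argument "increments" is a list of rows, each an object of numbers: "x", "y", "z": the shift along the world's x, y, z normalised to -1 to 1, where 1 is 40 mm; "rx", "ry", "rz": the turn, a rotation vector about the world's x, y, z normalised to -1 to 1, where 1 is 0.08 rad; "hand": the opening in per cent of the stroke, from 0 (shut) to 100 (fully open). In form: [{"x": .., "y": .., "z": .., "rx": .., "ry": .., "rz": .., "hand": ..}, ...]. A call has 1 to 8 rows; each row shifts and turns the commanded pose from where the row before left it; what a row does not reach is not made up. A row lasts 1/10 s, in which the tool goes at most 50 mm and 8.59 degrees, less where a joint would pass 70% of its speed; a pose out of reach is approached as far as the arm can. A call with a number of a shift or a turn outside -1 to 1 is refused whole. A call with a gripper value outside its range is refused whole. The fingers move at their own pace and stop on an object; "newtons" is the grip in N (left out, the last holds). Time passes only in rows, so rows that do not move let the fingers close. It gives the time, the measured TCP pose, the force, the opening and the grip force at its end, in the units of the state.
- ctrl.get_state(): the state, without advancing time (a new reading comes with each control period).
- ctrl.camera(name): name is "side" or "top" or "wrist"; returns (picture, depth): 480x640x3 uint8, red, green, blue; 480x640 float32, m along the optical axis (not along the pixel's ray), 0 where there is no reading.
- ctrl.camera_model(name): a dict with "fx", "fy", "cx", "cy" (pixels), "view" (4x4, takes a point from world to camera coordinates). Camera axes: x right, y down, z forward; pixel columns grow to the right and rows downward; lengths in m; the calibration is good to about 2 mm. A picture is of the moment at which its call begins: read the wrist's pose just before it. camera_model takes no time and is no camera call; for the wrist camera it gives the pose at the moment of the call.
- ctrl.close_job(): hands the job in; it is judged then, once.
Trained networks look in the newest picture that a camera, given by its name, has taken for a name from the list of things; names that differ only in an ending like _2 or _b are one class to them, and where a whole thing is asked for, a point or a joint stands for the part that bears it (a point fixed in the world has none). Each returns a list of dicts, best first, with "conf" (0 to 1); they miss things now and then, are a little off and sometimes report something else, mostly with a low value. They report only what shows in the picture. A call takes as long as a camera call.
- ctrl.cut_out(camera, label): "pixels" (480x640 bool, what is visible of it) and "extent" ([centre column, centre row, width, height] in pixels, round what is visible of it).
The state is a dict: "t": time; "joint_positions": joint angles; "joint_velocities": joint speeds; "effort": joint torques, N m; "position": TCP position; "tcp_rot": TCP orientation; "ft_force": force on the tool from outside, world axes, zero at the start; "ft_torque": the same for the moment, N m; "width": opening from 0.0 (shut) to 1.0 (fully open); "finger_force": force on a finger pad.
Only numpy, scipy, OpenCV 4.12 (cv2) and the standard library are available. Lean on these libraries where they do the work, as an engineer would, in place of code of your own. Each camera call takes 0.05 s, during which the arm holds its last target. There are 200 camera calls.

## Working session

There is one attempt and no reset: what is moved stays moved. The work goes in short steps, Python scripts to look and compute and a tool call to move; the robot and the scene stay as the last step left them, time stands still between calls to the robot, and variables do not carry over. Pictures are saved under pics/ and viewed, at most 10 in all, crops included, and the job is handed in when it is done.

Besides the shell and the picture viewer there is one more tool, called after "Call:" as a command line: name --argument value ..., lists and objects as JSON in quotes. play_rows: Moves the arm, as the interface text tells. Scaled input: -1 to 1 covers 40 mm each way for a shift and 0.08 rad each way for a turn. Its arguments: {"type":"object","properties":{"increments":{"type":"array"},"newtons":{"type":"number"}},"required":["increments"]}

```bash
mkdir -p pics; ls; cat > h.py <<'E'
import numpy as np, cv2
from bench import ctrl
def snap(n,f=None):
    m=ctrl.camera_model(n); p,d=ctrl.camera(n)
    if f: cv2.imwrite('pics/'+f,cv2.cvtColor(p,cv2.COLOR_RGB2BGR))
    return p,d,m
def pts(mask,d,m):
    v,u=np.nonzero(mask&(d>0)); z=d[v,u]
    c=np.stack([(u-m['cx'])/m['fx']*z,(v-m['cy'])/m['fy']*z,z,np.ones_like(z)])
    return (np.linalg.inv(np.array(m['view']))@c)[:3].T
E
python3 - <<'E'
from h import *
for n in ['top','side']:
    p,d,m=snap(n,n+'0.png')
    for l in ['handle','board','rack','pawl_pivot','buffer','bowl_a','glaze','jar','mug','brush','rib']:
        for r in ctrl.cut_out(n,l)[:2]:
            P=pts(r['pixels'],d,m)
            if len(P): print(n,l,round(r['conf'],2),np.round(r['extent']),np.round(np.median(P,0),3),np.round(P.min(0),3),np.round(P.max(0),3))
    np.savez(n+'0.npz',p=p,d=d)
print(ctrl.get_state())
E
```

```text
pics
top handle 0.8 [384. 207. 106. 118.] [ 0.631 -0.162  0.11 ] [ 0.492 -0.307 -0.003] [ 0.826 -0.014  0.188]
top board 0.93 [384. 208. 109. 119.] [ 0.632 -0.164  0.11 ] [ 0.494 -0.3   -0.003] [ 0.825 -0.014  0.181]
top rack 0.89 [376. 214. 155. 144.] [ 0.618 -0.138  0.02 ] [ 0.445 -0.359 -0.005] [0.828 0.064 0.245]
top pawl_pivot 0.7 [375. 218. 154. 142.] [ 0.617 -0.138  0.02 ] [ 0.445 -0.358 -0.008] [0.826 0.064 0.245]
top pawl_pivot 0.54 [479. 240.  39.  38.] [ 0.577 -0.43   0.022] [ 0.521 -0.493 -0.006] [ 0.625 -0.366  0.062]
top buffer 0.48 [141. 239.  48.  45.] [0.558 0.496 0.026] [ 0.496  0.424 -0.007] [0.624 0.566 0.071]
top bowl_a 0.88 [140. 239.  45.  44.] [0.558 0.496 0.027] [ 0.496  0.424 -0.005] [0.613 0.55  0.071]
top bowl_a 0.6 [480. 241.  36.  37.] [ 0.575 -0.429  0.023] [ 0.518 -0.491 -0.01 ] [ 0.625 -0.366  0.063]
top glaze 0.88 [487. 301.  34.  22.] [ 0.407 -0.426  0.1  ] [ 0.378 -0.499 -0.005] [ 0.437 -0.408  0.157]
top jar 0.66 [134. 293.  31.  26.] [0.416 0.501 0.079] [0.382 0.477 0.001] [0.45  0.542 0.093]
top mug 0.67 [170. 303.  41.  36.] [0.386 0.415 0.027]
[... 1607 characters left out ...]
 1.2, 'joint_positions': array([ 1.14638998e+00,  3.50723183e-01,  1.65179194e+00, -1.39998147e-05,
        1.13910901e+00, -8.46433166e-02]), 'joint_velocities': array([ 0.00098178, -0.0005274 , -0.00159457, -0.00021035,  0.00125208,
        0.00159788]), 'effort': array([-1.41385539e-03, -5.06037533e+01, -2.91637015e+01, -1.15437224e-04,
        7.83428113e-04, -1.05566585e-06]), 'position': array([0.18329096, 0.51854558, 0.23127992]), 'tcp_rot': array([ 1.69062683e-01,  9.85605301e-01, -1.68343933e-05,  2.18958138e-06]), 'ft_force': array([-0.3138825 , -0.16944943, -0.51669638]), 'ft_torque': array([ 0.0109604 ,  0.01847008, -0.03510517]), 'finger_force': 0.0, 'width': 0.9982340053936866}
```

```bash
python3 - <<'E'
from h import *
ims=[]
for n,(u,v) in {'top':(376,214),'side':(396,307)}.items():
    f=np.load(n+'0.npz');p,d=f['p'],f['d']
    c=p[max(v-100,0):v+100,u-100:u+100,::-1]; ims.append(cv2.resize(c,(400,400),interpolation=cv2.INTER_CUBIC))
    m=ctrl.camera_model(n)
    hsv=cv2.cvtColor(p,cv2.COLOR_RGB2HSV)
    P=np.full(d.shape+(3,),np.nan); mk=np.ones_like(d,bool)&(d>0); P[mk]=pts(mk,d,m)
    R=(P[...,0]>.4)&(P[...,0]<.9)&(P[...,1]>-.37)&(P[...,1]<.1)
    H,S,V=hsv[...,0].astype(int),hsv[...,1],hsv[...,2]
    for name,k in {'red':((H<6)|(H>174))&(S>150)&(V>70),'orange':(H>=7)&(H<18)&(S>190)&(V>120),'yellow':(H>=22)&(H<34)&(S>150)}.items():
        k=k&R; q=P[k]; vv,uu=np.nonzero(k)
        if len(q):
            print(n,name,len(q),uu.min(),uu.max(),vv.min(),vv.max(),np.round(np.median(q,0),3),np.round(q.min(0),3),np.round(q.max(0),3))
            if name=='red':
                w=q[q[:,2]>.1]; c=np.median(w,0); _,s,vt=np.linalg.svd(w-c); print(vt[0])
    k=R&(P[...,2]>.075)
    if n=='top':
        r=cv2.minAreaRect((P[...,:2][R&(P[...,2]>.008)]*1000).astype(np.float32)); print('allrect',r)
        q=P[k&(H>8)&(H<25)&(P[...,2]<.2)]; 
        A=np.c_[q[:,:2],np.ones(len(q))]; co=np.linalg.lstsq(A,q[:,2],rcond=None)[0]
        for _ in range(5):
            e=abs(A@co-q[:,2])<.006; co=np.linalg.lstsq(A[e],q[e,2],rcond=None)[0]
        print('plane',co,'tilt',np.arctan(np.hypot(*co[:2])),'uphill dir',np.degrees(np.arctan2(co[1],co[0])),e.sum())
        print(cv2.minAreaRect((q[e,:2]*1000).astype(np.float32)))
        q=P[R&(P[...,2]>.185)]; print('plate top',len(q),cv2.minAreaRect((q[:,:2]*1000).astype(np.float32)),np.median(q,0))
cv2.imwrite('pics/a.png',np.hstack(ims))
E
```

```text
top red 212 354 399 247 264 [ 0.514 -0.132  0.173] [ 0.494 -0.189  0.166] [ 0.535 -0.077  0.181]
[-0.30817274 -0.95132066  0.00430776]
top orange 90 343 352 152 162 [ 0.746 -0.055  0.236] [ 0.735 -0.066  0.226] [ 0.76  -0.044  0.245]
allrect ((650.3953857421875, -134.9849853515625), (469.9368896484375, 499.1770935058594), 89.9979248046875)
plane [-0.03484057  0.0334872   0.14439657] tilt 0.04828694530728191 uphill dir 136.13471480611335 1502
((731.9779052734375, -122.35990905761719), (445.4713134765625, 335.4699401855469), 89.84114074707031)
plate top 267 ((746.5430908203125, -40.75486373901367), (56.199485778808594, 87.60746765136719), 72.8003921508789) [ 0.74480553 -0.0416538   0.20023909]
side red 153 341 345 263 300 [ 0.516 -0.14   0.172] [ 0.496 -0.193  0.168] [ 0.536 -0.084  0.175]
[-0.30831558 -0.95127406 -0.00437747]
side orange 17 427 435 216 220 [ 0.747 -0.065  0.234] [ 0.739 -0.071  0.231] [ 0.755 -0.06   0.238]
```

View pics/a.png

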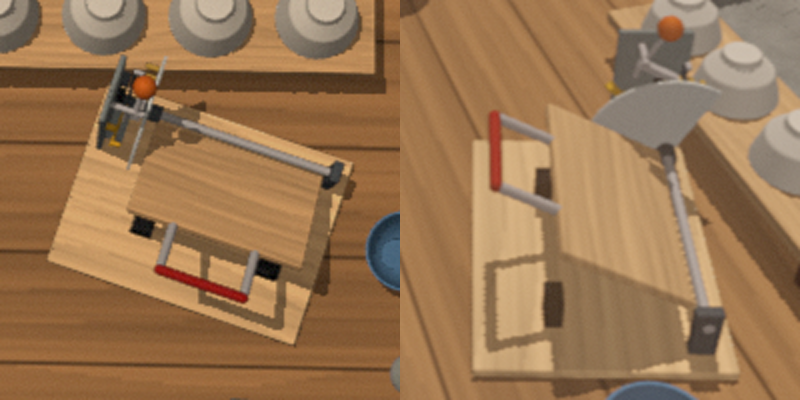

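The board stands on notch 3 (about 0.49 rad) with its bar centre near (0.515, -0.135, 0.168). In the top crop the red bar runs from (155,268) to (245,298), and the orange ball is at (145,87). Rack yaw is about -0.313 rad. I'm moving above the bar and turning the closing line along rack x.

Call:
play_rows --increments '[{"x": 0.415, "y": -0.82, "rz": -0.965, "hand": 100}, {"x": 0.415, "y": -0.82, "rz": -0.965, "hand": 100}, {"x": 0.415, "y": -0.82, "rz": -0.965, "hand": 100}, {"x": 0.415, "y": -0.82, "rz": -0.965, "hand": 100}, {"x": 0.415, "y": -0.82, "rz": -0.965, "hand": 100}, {"x": 0.415, "y": -0.82, "rz": -0.965, "hand": 100}, {"x": 0.415, "y": -0.82, "rz": -0.965, "hand": 100}, {"x": 0.415, "y": -0.82, "rz": -0.965, "hand": 100}]'

```text
invalid input
```

Call:
play_rows --increments '[{"x": 0.415, "y": -0.82, "rz": -0.965, "hand": 100}, {"x": 0.415, "y": -0.82, "rz": -0.965, "hand": 100}, {"x": 0.415, "y": -0.82, "rz": -0.965, "hand": 100}, {"x": 0.415, "y": -0.82, "rz": -0.965, "hand": 100}, {"x": 0.415, "y": -0.82, "rz": -0.965, "hand": 100}, {"x": 0.415, "y": -0.82, "rz": -0.965, "hand": 100}, {"x": 0.415, "y": -0.82, "rz": -0.965, "hand": 100}, {"x": 0.415, "y": -0.82, "rz": -0.965, "hand": 100}]'

```text
invalid input
```

Call:
play_rows --increments '[{"x": 0.415, "y": -0.82, "rz": -0.965, "hand": 100}, {"x": 0.415, "y": -0.82, "rz": -0.965, "hand": 100}, {"x": 0.415, "y": -0.82, "rz": -0.965, "hand": 100}, {"x": 0.415, "y": -0.82, "rz": -0.965, "hand": 100}, {"hand": 100}, {"hand": 100}]'

```text
invalid input
```

Call:
play_rows --increments '[{"x": 0.415, "y": -0.82, "z": 0, "rx": 0, "ry": 0, "rz": -0.965, "hand": 100}]'

```text
t: 1.3
position: [0.1992, 0.4873, 0.2312]
tcp_rot: [0.206, 0.979, 0.001, -0.0]
ft_force: [0.7, -0.1, -0.7]
width: 1.003
finger_force: 0.0
```

Call:
play_rows --increments '[{"x": 0.415, "y": -0.82, "z": 0, "rx": 0, "ry": 0, "rz": -0.965, "hand": 100}, {"x": 0.415, "y": -0.82, "z": 0, "rx": 0, "ry": 0, "rz": -0.965, "hand": 100}, {"x": 0.415, "y": -0.82, "z": 0, "rx": 0, "ry": 0, "rz": -0.965, "hand": 100}, {"x": 0.415, "y": -0.82, "z": 0, "rx": 0, "ry": 0, "rz": -0.965, "hand": 100}, {"x": 0.415, "y": -0.82, "z": 0, "rx": 0, "ry": 0, "rz": -0.965, "hand": 100}, {"x": 0.415, "y": -0.82, "z": 0, "rx": 0, "ry": 0, "rz": -0.965, "hand": 100}, {"x": 0.415, "y": -0.82, "z": 0, "rx": 0, "ry": 0, "rz": -0.965, "hand": 100}, {"x": 0.415, "y": -0.82, "z": 0, "rx": 0, "ry": 0, "rz": -0.965, "hand": 100}]'

```text
t: 2.1
position: [0.3332, 0.222, 0.2315]
tcp_rot: [0.496, 0.868, 0.0, 0.0]
ft_force: [0.7, 0.9, -0.6]
width: 0.996
finger_force: 0.0
```

Call:
play_rows --increments '[{"x": 0.415, "y": -0.82, "z": 0, "rx": 0, "ry": 0, "rz": -0.965, "hand": 100}, {"x": 0.415, "y": -0.82, "z": 0, "rx": 0, "ry": 0, "rz": -0.965, "hand": 100}, {"x": 0.415, "y": -0.82, "z": 0, "rx": 0, "ry": 0, "rz": -0.965, "hand": 100}, {"x": 0.415, "y": -0.82, "z": 0, "rx": 0, "ry": 0, "rz": -0.965, "hand": 100}, {"x": 0.415, "y": -0.82, "z": 0, "rx": 0, "ry": 0, "rz": -0.965, "hand": 100}, {"x": 0.415, "y": -0.82, "z": 0, "rx": 0, "ry": 0, "rz": -0.965, "hand": 100}, {"x": 0.415, "y": -0.82, "z": 0, "rx": 0, "ry": 0, "rz": -0.965, "hand": 100}, {"x": 0.415, "y": -0.82, "z": 0, "rx": 0, "ry": 0, "rz": -0.965, "hand": 100}]'

```text
t: 2.9
position: [0.466, -0.0406, 0.2314]
tcp_rot: [0.736, 0.676, 0.0, 0.0]
ft_force: [0.5, 0.1, 0.3]
width: 1.0
finger_force: 0.0
```

Call:
play_rows --increments '[{"x": 0.415, "y": -0.82, "z": 0, "rx": 0, "ry": 0, "rz": -0.965, "hand": 100}, {"x": 0.415, "y": -0.82, "z": 0, "rx": 0, "ry": 0, "rz": -0.965, "hand": 100}, {"x": 0.415, "y": -0.82, "z": 0, "rx": 0, "ry": 0, "rz": -0.965, "hand": 100}, {"x": 0, "y": 0, "z": 0, "rx": 0, "ry": 0, "rz": 0, "hand": 100}, {"x": 0, "y": 0, "z": 0, "rx": 0, "ry": 0, "rz": 0, "hand": 100}]'

```text
t: 3.4
position: [0.5151, -0.1377, 0.2309]
tcp_rot: [0.809, 0.588, -0.0, -0.0]
ft_force: [0.7, 0.4, -0.7]
width: 0.997
finger_force: 0.0
```

```bash
python3 - <<'E'
from h import *
from scipy.spatial.transform import Rotation as R
s=ctrl.get_state(); print(s['joint_positions'],s['position'])
r=R.from_quat(s['tcp_rot']).as_matrix(); print(r, 'tool y deg',np.degrees(np.arctan2(r[1,1],r[0,1])))
p,d,m=snap('wrist','w1.png')
hsv=cv2.cvtColor(p,cv2.COLOR_RGB2HSV);H,S,V=hsv[...,0].astype(int),hsv[...,1],hsv[...,2]
k=((H<6)|(H>174))&(S>150)&(V>70)
q=pts(k,d,m); q=q[(q[:,2]>.1)&(q[:,2]<.22)]
c=q.mean(0);vt=np.linalg.svd(q-c)[2][0];t=(q-c)@vt
print(len(q),np.median(q,0),c+vt*(t.min()+t.max())/2,t.max()-t.min(),vt,np.percentile(q[:,2],98))
E
```

```text
[-3.48673298e-01  3.21016951e-01  1.69496707e+00  1.64339609e-04
  1.12641281e+00 -3.52319494e-02] [ 0.51508605 -0.13772801  0.23094479]
[[ 3.08401461e-01  9.51256034e-01 -7.05093204e-04]
 [ 9.51256279e-01 -3.08401233e-01  4.14197837e-04]
 [ 1.76556578e-04 -7.98463556e-04 -9.99999666e-01]] tool y deg -17.962913702885075
3822 [ 0.51986222 -0.12751289  0.17130817] [ 0.51763521 -0.13501687  0.17107201] 0.12159198193233864 [-0.30741987 -0.95157251  0.00166702] 0.17317527920300776
```

View pics/w1.png

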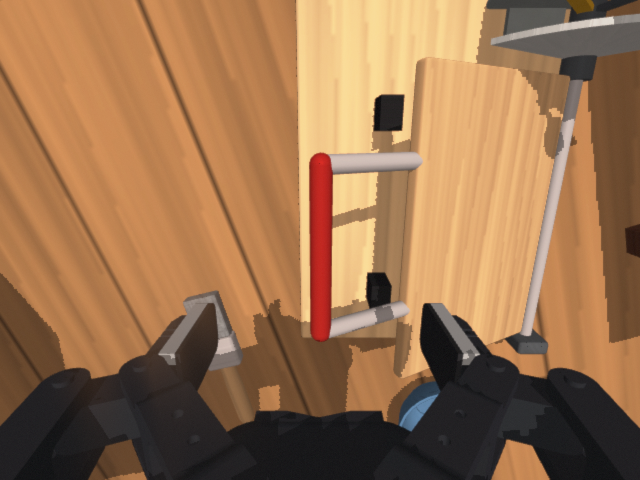

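The wrist view shows the bar at (321, 155–338), centred between the fingertips at (190,335) and (450,330). I'm lowering and gripping.

Call:
play_rows --increments '[{"x": 0, "y": 0, "z": -0.7, "rx": 0, "ry": 0, "rz": 0, "hand": 100}, {"x": 0, "y": 0.05, "z": -0.7, "rx": 0, "ry": 0, "rz": 0, "hand": 100}, {"x": 0, "y": 0, "z": -0.7, "rx": 0, "ry": 0, "rz": 0, "hand": 100}, {"x": 0, "y": 0, "z": 0, "rx": 0, "ry": 0, "rz": 0, "hand": 60}, {"x": 0, "y": 0, "z": 0, "rx": 0, "ry": 0, "rz": 0, "hand": 25}, {"x": 0, "y": 0, "z": 0, "rx": 0, "ry": 0, "rz": 0, "hand": 0}, {"x": 0, "y": 0, "z": 0, "rx": 0, "ry": 0, "rz": 0, "hand": 0}, {"x": 0, "y": 0, "z": 0, "rx": 0, "ry": 0, "rz": 0, "hand": 0}]' --newtons 25

```text
t: 4.25
position: [0.5166, -0.1358, 0.1484]
tcp_rot: [0.809, 0.588, 0.001, 0.002]
ft_force: [27.5, -8.0, -10.8]
width: 0.146
finger_force: 30.1
```

Call:
play_rows --increments '[{"x": 0, "y": 0, "z": 0, "rx": 0, "ry": 0, "rz": 0, "hand": 0}, {"x": 0, "y": 0, "z": 0, "rx": 0, "ry": 0, "rz": 0, "hand": 0}, {"x": 0, "y": 0, "z": 0, "rx": 0, "ry": 0, "rz": 0, "hand": 0}, {"x": 0, "y": 0, "z": 0, "rx": 0, "ry": 0, "rz": 0, "hand": 0}]'

```text
t: 4.65
position: [0.5167, -0.1358, 0.1482]
tcp_rot: [0.809, 0.588, 0.001, 0.002]
ft_force: [7.0, -1.4, -1.7]
width: 0.154
finger_force: 27.9
```

```bash
cat >> h.py <<'E'
X=np.array([.951,-.309,0]); Z=np.array([0,0,1.])
def plan(ths,p0,th0):
    """rows (x,z world) from board angle th0 along ths, hinge-centred arc of .24"""
    f=lambda t:.24*(-np.cos(t)*X+np.sin(t)*Z)
    for a,b in zip([th0]+list(ths)[:-1],ths):
        print(round(b,3),np.round((f(b)-f(a))/.04,3))
E
python3 - <<'E'
from h import *
print(ctrl.get_state()['position'])
plan(np.arange(.52,1.4,.04),0,.48)
E
```

```text
[ 0.51666402 -0.13583742  0.14823167]
0.52 [ 0.109 -0.036  0.211]
0.56 [ 0.117 -0.038  0.206]
0.6 [ 0.125 -0.041  0.201]
0.64 [ 0.133 -0.043  0.195]
0.68 [ 0.14  -0.045  0.19 ]
0.72 [ 0.147 -0.048  0.184]
0.76 [ 0.154 -0.05   0.177]
0.8 [ 0.161 -0.052  0.171]
0.84 [ 0.167 -0.054  0.164]
0.88 [ 0.173 -0.056  0.157]
0.92 [ 0.179 -0.058  0.149]
0.96 [ 0.184 -0.06   0.142]
1.0 [ 0.19  -0.062  0.134]
1.04 [ 0.194 -0.063  0.126]
1.08 [ 0.199 -0.065  0.117]
1.12 [ 0.203 -0.066  0.109]
1.16 [ 0.207 -0.067  0.1  ]
1.2 [ 0.211 -0.069  0.091]
1.24 [ 0.214 -0.07   0.082]
1.28 [ 0.217 -0.071  0.073]
1.32 [ 0.22  -0.071  0.064]
1.36 [ 0.222 -0.072  0.055]
```

Call:
play_rows --increments '[{"x": 0.109, "y": -0.036, "z": 0.211, "rx": 0, "ry": 0, "rz": 0, "hand": 0}, {"x": 0.117, "y": -0.038, "z": 0.206, "rx": 0, "ry": 0, "rz": 0, "hand": 0}, {"x": 0.125, "y": -0.041, "z": 0.201, "rx": 0, "ry": 0, "rz": 0, "hand": 0}, {"x": 0.133, "y": -0.043, "z": 0.195, "rx": 0, "ry": 0, "rz": 0, "hand": 0}]'

```text
t: 5.05
position: [0.5349, -0.1418, 0.1801]
tcp_rot: [0.809, 0.588, -0.0, -0.0]
ft_force: [2.6, -0.9, -6.2]
width: 0.151
finger_force: 26.9
```

Call:
play_rows --increments '[{"x": 0.14, "y": -0.045, "z": 0.19, "rx": 0, "ry": 0, "rz": 0, "hand": 0}, {"x": 0.147, "y": -0.048, "z": 0.184, "rx": 0, "ry": 0, "rz": 0, "hand": 0}, {"x": 0.154, "y": -0.05, "z": 0.177, "rx": 0, "ry": 0, "rz": 0, "hand": 0}, {"x": 0.161, "y": -0.052, "z": 0.171, "rx": 0, "ry": 0, "rz": 0, "hand": 0}]'

```text
t: 5.45
position: [0.5581, -0.1494, 0.2094]
tcp_rot: [0.809, 0.588, -0.001, -0.001]
ft_force: [-7.0, 2.2, 4.2]
width: 0.149
finger_force: 27.3
```

```bash
cat >> h.py <<'E'
def check(f=None):
    s=ctrl.get_state(); a=s['ft_force']; g=s['position']-[0,0,.019]*np.array([1,1,-1])
    hin=np.array([.717,-.2,.055]); dx=(g-hin)@X; dz=g[2]-.055
    th=np.arctan2(dz,-dx); print('t',s['t'],'theta',round(th,3),'r',round(np.hypot(dx,dz),4),'F tang',round(a@(np.sin(th)*X+np.cos(th)*Z),2),'rad',round(a@(-np.cos(th)*X+np.sin(th)*Z),2),'w',round(s['width'],3))
    for n in ['top','side']:
        p,d,m=snap(n,f and n+f); hsv=cv2.cvtColor(p,cv2.COLOR_RGB2HSV);H,S,V=hsv[...,0].astype(int),hsv[...,1],hsv[...,2]
        out={}
        for nm,k in {'red':((H<6)|(H>174))&(S>150)&(V>70),'orange':(H>=7)&(H<18)&(S>190)&(V>120)}.items():
            q=pts(k,d,m); q=q[(q[:,0]>.48)&(q[:,0]<.85)&(q[:,1]>-.3)&(q[:,1]<.1)&(q[:,2]>.04)]
            if len(q):
                c=np.median(q,0); rel=c-hin; print(n,nm,len(q),'rackX',round(float(rel@X)+.1,3),np.round(c,3))
E
python3 - <<'E'
from h import *
check('1.png')
E
```

```text
t 5.45 theta 0.805 r 0.2406 F tang -2.4 rad 8.16 w 0.149
top red 12 rackX -0.071 [ 0.572 -0.092  0.232]
top orange 104 rackX 0.078 [ 0.741 -0.053  0.237]
side red 126 rackX -0.065 [ 0.562 -0.143  0.232]
side orange 14 rackX 0.083 [ 0.744 -0.063  0.238]
```

Call:
play_rows --increments '[{"x": 0.15, "y": -0.048, "z": 0.18, "rx": 0, "ry": 0, "rz": 0, "hand": 0}, {"x": 0.168, "y": -0.054, "z": 0.165, "rx": 0, "ry": 0, "rz": 0, "hand": 0}, {"x": 0, "y": 0, "z": 0, "rx": 0, "ry": 0, "rz": 0, "hand": 0}]'

```text
t: 5.85
position: [0.5726, -0.154, 0.2239]
tcp_rot: [0.809, 0.588, 0.001, 0.001]
ft_force: [-5.0, 0.3, 3.0]
width: 0.147
finger_force: 26.8
```

```bash
python3 - <<'E'
from h import *
check()
plan(np.arange(.91,1.4,.03),0,.88)
E
```

```text
t 5.85 theta 0.892 r 0.2414 F tang -1.92 rad 5.41 w 0.147
top red 14 rackX -0.055 [ 0.587 -0.097  0.245]
top orange 97 rackX 0.058 [ 0.723 -0.046  0.241]
side red 125 rackX -0.052 [ 0.575 -0.148  0.243]
side orange 19 rackX 0.06 [ 0.722 -0.056  0.239]
0.91 [ 0.134 -0.043  0.113]
0.94 [ 0.137 -0.044  0.108]
0.97 [ 0.14  -0.045  0.104]
1.0 [ 0.143 -0.046  0.1  ]
1.03 [ 0.145 -0.047  0.095]
1.06 [ 0.148 -0.048  0.09 ]
1.09 [ 0.151 -0.049  0.086]
1.12 [ 0.153 -0.05   0.081]
1.15 [ 0.155 -0.05   0.076]
1.18 [ 0.157 -0.051  0.071]
1.21 [ 0.159 -0.052  0.066]
1.24 [ 0.161 -0.052  0.061]
1.27 [ 0.163 -0.053  0.056]
1.3 [ 0.164 -0.053  0.051]
1.33 [ 0.166 -0.054  0.046]
1.36 [ 0.167 -0.054  0.04 ]
1.39 [ 0.168 -0.055  0.035]
```

```bash
python3 - <<'E'
from h import *
o=[]
for n,(u,v) in {'top':(350,170),'side':(425,230)}.items():
    p,d,m=snap(n); o.append(cv2.resize(p[v-50:v+50,u-50:u+50,::-1],(400,400),interpolation=cv2.INTER_CUBIC))
cv2.imwrite('pics/c2.png',np.hstack(o))
E
```

```text
(no output)
```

View pics/c2.png

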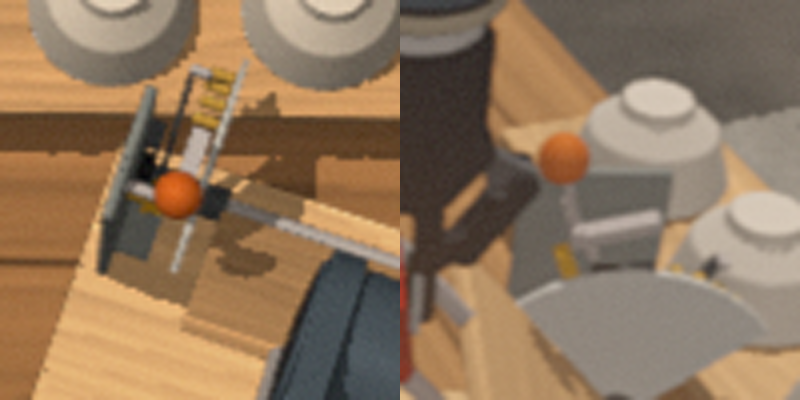

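The ball is now nearly upright at crop (565,158), so the pawl is moving. I'm continuing with small steps, checking force and ball each time.

Call:
play_rows --increments '[{"x": 0.065, "y": -0.021, "z": 0.057, "rx": 0, "ry": 0, "rz": 0, "hand": 0}, {"x": 0.02, "y": -0.007, "z": 0.03, "rx": 0, "ry": 0, "rz": 0, "hand": 0}, {"x": 0, "y": 0, "z": 0, "rx": 0, "ry": 0, "rz": 0, "hand": 0}]'

```text
t: 6.35
position: [0.5748, -0.1548, 0.2259]
tcp_rot: [0.809, 0.588, -0.0, -0.0]
ft_force: [-3.2, 1.4, 1.1]
width: 0.151
finger_force: 26.6
```

```bash
python3 -c "
from h import *
check()"
```

```text
t 6.35 theta 0.905 r 0.2415 F tang -2.06 rad 2.98 w 0.151
top red 17 rackX -0.055 [ 0.588 -0.097  0.247]
top orange 96 rackX 0.031 [ 0.697 -0.04   0.232]
side red 130 rackX -0.048 [ 0.577 -0.153  0.246]
side orange 1 rackX 0.045 [ 0.707 -0.051  0.228]
```

```bash
python3 - <<'E'
from h import *
check()
o=[]
for n,(u,v) in {'top':(350,170),'side':(425,230)}.items():
    p,d,m=snap(n); o.append(cv2.resize(p[v-50:v+50,u-50:u+50,::-1],(400,400),interpolation=cv2.INTER_CUBIC))
cv2.imwrite('pics/c3.png',np.hstack(o))
E
```

```text
t 6.45 theta 0.904 r 0.2415 F tang -1.71 rad 2.01 w 0.15
top red 16 rackX -0.055 [ 0.588 -0.098  0.248]
top orange 95 rackX 0.032 [ 0.697 -0.04   0.231]
side red 124 rackX -0.048 [ 0.577 -0.15   0.246]
```

View pics/c3.png

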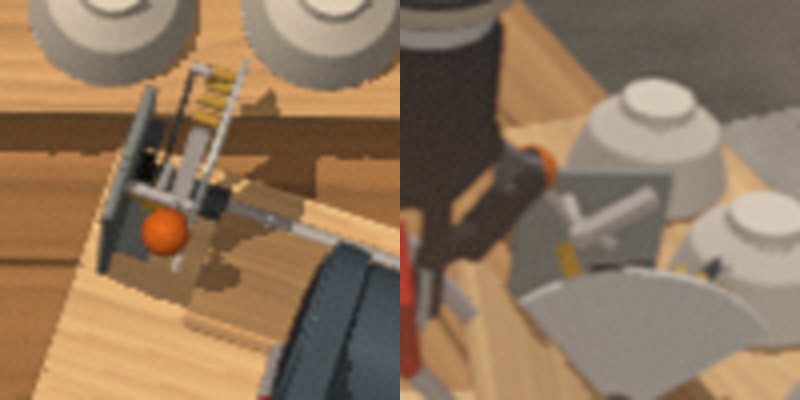

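The ball has swung to the handle side, from crop (178,195) to (165,232), and stays there. The pawl is out, so I'm lowering along the arc.

```bash
python3 -c "
from h import *
plan(np.r_[np.arange(.86,.13,-.04),np.arange(.12,-.001,-.02)],0,.90)"
```

```text
0.86 [-0.176  0.057 -0.153]
0.82 [-0.17   0.055 -0.16 ]
0.78 [-0.164  0.053 -0.167]
0.74 [-0.157  0.051 -0.174]
0.7 [-0.15   0.049 -0.18 ]
0.66 [-0.144  0.047 -0.187]
0.62 [-0.136  0.044 -0.192]
0.58 [-0.129  0.042 -0.198]
0.54 [-0.121  0.039 -0.203]
0.5 [-0.113  0.037 -0.208]
0.46 [-0.105  0.034 -0.213]
0.42 [-0.097  0.032 -0.217]
0.38 [-0.089  0.029 -0.221]
0.34 [-0.08   0.026 -0.225]
0.3 [-0.072  0.023 -0.228]
0.26 [-0.063  0.02  -0.231]
0.22 [-0.054  0.018 -0.233]
0.18 [-0.045  0.015 -0.235]
0.14 [-0.036  0.012 -0.237]
0.12 [-0.015  0.005 -0.119]
0.1 [-0.013  0.004 -0.119]
0.08 [-0.01   0.003 -0.12 ]
0.06 [-0.008  0.003 -0.12 ]
0.04 [-0.006  0.002 -0.12 ]
0.02 [-0.003  0.001 -0.12 ]
-0.0 [-0.001  0.    -0.12 ]
```

Call:
play_rows --increments '[{"x": -0.176, "y": 0.057, "z": -0.153, "rx": 0, "ry": 0, "rz": 0, "hand": 0}, {"x": -0.17, "y": 0.055, "z": -0.16, "rx": 0, "ry": 0, "rz": 0, "hand": 0}, {"x": -0.164, "y": 0.053, "z": -0.167, "rx": 0, "ry": 0, "rz": 0, "hand": 0}, {"x": -0.157, "y": 0.051, "z": -0.174, "rx": 0, "ry": 0, "rz": 0, "hand": 0}, {"x": -0.15, "y": 0.049, "z": -0.18, "rx": 0, "ry": 0, "rz": 0, "hand": 0}, {"x": -0.144, "y": 0.047, "z": -0.187, "rx": 0, "ry": 0, "rz": 0, "hand": 0}, {"x": -0.136, "y": 0.044, "z": -0.192, "rx": 0, "ry": 0, "rz": 0, "hand": 0}]'

```text
t: 7.35
position: [0.5305, -0.1404, 0.1768]
tcp_rot: [0.809, 0.588, 0.0, 0.0]
ft_force: [1.7, -1.2, -2.7]
width: 0.154
finger_force: 25.4
```

```bash
python3 -c "
from h import *
check()"
```

```text
t 7.35 theta 0.624 r 0.2411 F tang -1.06 rad -3.17 w 0.154
top red 9 rackX -0.101 [ 0.544 -0.08   0.198]
top orange 102 rackX 0.031 [ 0.697 -0.037  0.231]
side red 133 rackX -0.098 [ 0.534 -0.125  0.194]
side orange 8 rackX 0.039 [ 0.701 -0.051  0.231]
```

The pawl is still out and the forces are low, so I'm continuing down.

Call:
play_rows --increments '[{"x": -0.129, "y": 0.042, "z": -0.198, "rx": 0, "ry": 0, "rz": 0, "hand": 0}, {"x": -0.121, "y": 0.039, "z": -0.203, "rx": 0, "ry": 0, "rz": 0, "hand": 0}, {"x": -0.113, "y": 0.037, "z": -0.208, "rx": 0, "ry": 0, "rz": 0, "hand": 0}, {"x": -0.105, "y": 0.034, "z": -0.213, "rx": 0, "ry": 0, "rz": 0, "hand": 0}, {"x": -0.097, "y": 0.032, "z": -0.217, "rx": 0, "ry": 0, "rz": 0, "hand": 0}]'

```text
t: 7.95
position: [0.5083, -0.1332, 0.1352]
tcp_rot: [0.809, 0.588, 0.0, 0.0]
ft_force: [3.2, -0.6, -1.7]
width: 0.152
finger_force: 24.6
```

Call:
play_rows --increments '[{"x": -0.089, "y": 0.029, "z": -0.221, "rx": 0, "ry": 0, "rz": 0, "hand": 0}, {"x": -0.08, "y": 0.026, "z": -0.225, "rx": 0, "ry": 0, "rz": 0, "hand": 0}, {"x": -0.072, "y": 0.023, "z": -0.228, "rx": 0, "ry": 0, "rz": 0, "hand": 0}, {"x": -0.063, "y": 0.02, "z": -0.231, "rx": 0, "ry": 0, "rz": 0, "hand": 0}, {"x": -0.054, "y": 0.018, "z": -0.233, "rx": 0, "ry": 0, "rz": 0, "hand": 0}, {"x": -0.045, "y": 0.015, "z": -0.235, "rx": 0, "ry": 0, "rz": 0, "hand": 0}]'

```text
t: 8.55
position: [0.4933, -0.1283, 0.0808]
tcp_rot: [0.809, 0.588, 0.001, 0.001]
ft_force: [9.1, -3.3, -1.9]
width: 0.153
finger_force: 24.5
```

```bash
python3 -c "
from h import *
check()"
```

```text
t 8.55 theta 0.188 r 0.2391 F tang -0.04 rad -9.85 w 0.153
top red 6 rackX -0.15 [ 0.499 -0.062  0.226]
top orange 93 rackX 0.045 [ 0.71  -0.044  0.24 ]
side red 132 rackX -0.135 [ 0.497 -0.117  0.095]
side orange 6 rackX 0.054 [ 0.716 -0.055  0.238]
```

Call:
play_rows --increments '[{"x": 0.0, "y": 0.0, "z": -0.18, "rx": 0, "ry": 0, "rz": 0, "hand": 0}, {"x": -0.01, "y": 0.0, "z": -0.12, "rx": 0, "ry": 0, "rz": 0, "hand": 0}, {"x": -0.013, "y": 0.004, "z": -0.12, "rx": 0, "ry": 0, "rz": 0, "hand": 0}, {"x": -0.01, "y": 0.003, "z": -0.12, "rx": 0, "ry": 0, "rz": 0, "hand": 0}, {"x": -0.008, "y": 0.003, "z": -0.12, "rx": 0, "ry": 0, "rz": 0, "hand": 0}, {"x": -0.006, "y": 0.002, "z": -0.12, "rx": 0, "ry": 0, "rz": 0, "hand": 0}, {"x": -0.003, "y": 0.001, "z": -0.12, "rx": 0, "ry": 0, "rz": 0, "hand": 0}]'

```text
t: 9.35
position: [0.4907, -0.1275, 0.0449]
tcp_rot: [0.809, 0.588, 0.0, 0.0]
ft_force: [-1.8, 0.7, 33.5]
width: 0.152
finger_force: 28.1
```

```bash
python3 -c "
from h import *
check()"
```

```text
t 9.35 theta 0.037 r 0.2378 F tang 33.38 rad 3.22 w 0.152
top red 5 rackX -0.144 [ 0.504 -0.066  0.066]
top orange 96 rackX 0.085 [ 0.748 -0.056  0.235]
side red 138 rackX -0.138 [ 0.494 -0.116  0.06 ]
side orange 6 rackX 0.092 [ 0.752 -0.066  0.234]
```

The board is flat and the ball is back on the hinge side, so the pawl is in. The bar slipped a little in the pads, so I'm releasing to let the board rest and re-gripping centred.

Call:
play_rows --increments '[{"x": 0, "y": 0, "z": 0.08, "rx": 0, "ry": 0, "rz": 0, "hand": 0}, {"x": 0, "y": 0, "z": 0, "rx": 0, "ry": 0, "rz": 0, "hand": 45}, {"x": 0, "y": 0, "z": 0, "rx": 0, "ry": 0, "rz": 0, "hand": 45}, {"x": 0, "y": 0, "z": 0, "rx": 0, "ry": 0, "rz": 0, "hand": 45}, {"x": 0, "y": 0, "z": 0, "rx": 0, "ry": 0, "rz": 0, "hand": 45}]'

```text
t: 9.95
position: [0.4898, -0.1273, 0.0479]
tcp_rot: [0.809, 0.588, -0.0, -0.0]
ft_force: [-0.4, 0.3, -0.1]
width: 0.448
finger_force: 0.0
```

```bash
python3 - <<'E'
from h import *
print(ctrl.get_state()['position']); check()
o=[]
for n,(u,v) in {'top':(376,214),'side':(396,307)}.items():
    p,d,m=snap(n); o.append(cv2.resize(p[v-100:v+100,u-100:u+100,::-1],(400,400),interpolation=cv2.INTER_CUBIC))
cv2.imwrite('pics/c4.png',np.hstack(o))
E
```

```text
[ 0.4898148  -0.12726986  0.04793263]
t 9.95 theta 0.05 r 0.2388 F tang -0.16 rad 0.45 w 0.448
top red 6 rackX -0.153 [ 0.496 -0.061  0.187]
top orange 97 rackX 0.085 [ 0.748 -0.056  0.235]
side red 103 rackX -0.139 [ 0.493 -0.116  0.06 ]
side orange 6 rackX 0.084 [ 0.745 -0.063  0.234]
```

View pics/c4.png

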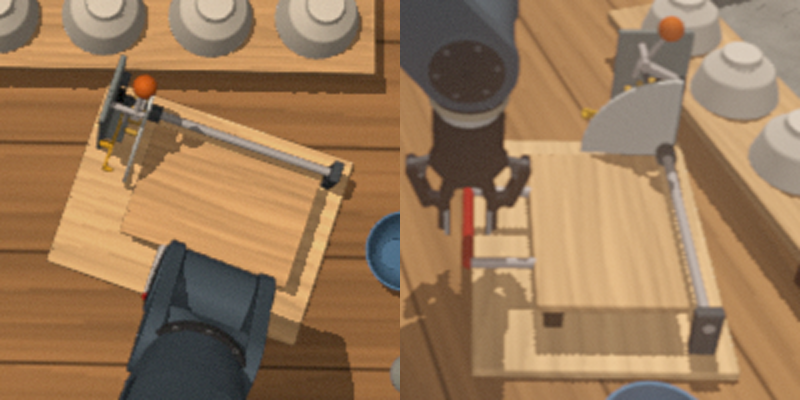

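The board lies flat and the ball is back at the hinge side, at (672,28). I'm re-gripping and then raising to about 0.39 rad.

Call:
play_rows --increments '[{"x": 0, "y": 0, "z": -0.3, "rx": 0, "ry": 0, "rz": 0, "hand": 45}, {"x": 0, "y": 0, "z": 0, "rx": 0, "ry": 0, "rz": 0, "hand": 20}, {"x": 0, "y": 0, "z": 0, "rx": 0, "ry": 0, "rz": 0, "hand": 0}, {"x": 0, "y": 0, "z": 0, "rx": 0, "ry": 0, "rz": 0, "hand": 0}, {"x": 0, "y": 0, "z": 0, "rx": 0, "ry": 0, "rz": 0, "hand": 0}, {"x": 0, "y": 0, "z": 0, "rx": 0, "ry": 0, "rz": 0, "hand": 0}, {"x": 0, "y": 0, "z": 0, "rx": 0, "ry": 0, "rz": 0, "hand": 0}]' --newtons 30

```text
t: 10.85
position: [0.4907, -0.1276, 0.0363]
tcp_rot: [0.809, 0.588, 0.0, 0.0]
ft_force: [5.4, -1.5, -4.2]
width: 0.149
finger_force: 29.4
```

```bash
python3 -c "
from h import *
check()
plan(np.r_[np.arange(.04,.33,.04),.36,.39,.37,.35,.33,.31],0,0.)"
```

```text
t 10.85 theta 0.001 r 0.2376 F tang -4.17 rad -5.57 w 0.149
top red 4 rackX -0.152 [ 0.497 -0.061  0.182]
top orange 100 rackX 0.085 [ 0.748 -0.056  0.236]
side red 110 rackX -0.138 [ 0.493 -0.118  0.061]
side orange 6 rackX 0.091 [ 0.752 -0.065  0.236]
0.04 [ 0.005 -0.001  0.24 ]
0.08 [ 0.014 -0.004  0.24 ]
0.12 [ 0.023 -0.007  0.239]
0.16 [ 0.032 -0.01   0.238]
0.2 [ 0.041 -0.013  0.236]
0.24 [ 0.05  -0.016  0.234]
0.28 [ 0.059 -0.019  0.232]
0.32 [ 0.067 -0.022  0.229]
0.36 [ 0.076 -0.025  0.226]
0.39 [ 0.063 -0.02   0.167]
0.37 [-0.042  0.014 -0.111]
0.35 [-0.04   0.013 -0.112]
0.33 [-0.038  0.012 -0.113]
0.31 [-0.036  0.012 -0.114]
```

Call:
play_rows --increments '[{"x": 0.025, "y": -0.006, "z": 0.24, "rx": 0, "ry": 0, "rz": 0, "hand": 0}, {"x": 0.014, "y": -0.004, "z": 0.24, "rx": 0, "ry": 0, "rz": 0, "hand": 0}, {"x": 0.023, "y": -0.007, "z": 0.239, "rx": 0, "ry": 0, "rz": 0, "hand": 0}, {"x": 0.032, "y": -0.01, "z": 0.238, "rx": 0, "ry": 0, "rz": 0, "hand": 0}, {"x": 0.041, "y": -0.013, "z": 0.236, "rx": 0, "ry": 0, "rz": 0, "hand": 0}, {"x": 0.05, "y": -0.016, "z": 0.234, "rx": 0, "ry": 0, "rz": 0, "hand": 0}, {"x": 0.059, "y": -0.019, "z": 0.232, "rx": 0, "ry": 0, "rz": 0, "hand": 0}, {"x": 0.067, "y": -0.022, "z": 0.229, "rx": 0, "ry": 0, "rz": 0, "hand": 0}]'

```text
t: 11.75
position: [0.502, -0.1312, 0.1122]
tcp_rot: [0.809, 0.588, -0.001, -0.001]
ft_force: [-3.4, -2.4, -3.4]
width: 0.152
finger_force: 29.3
```

```bash
python3 -c "
from h import *
check()"
```

```text
t 11.75 theta 0.326 r 0.2382 F tang -4.04 rad 1.26 w 0.152
top red 6 rackX -0.141 [ 0.508 -0.065  0.257]
top orange 101 rackX 0.077 [ 0.741 -0.053  0.237]
side red 132 rackX -0.126 [ 0.505 -0.121  0.136]
side orange 6 rackX 0.078 [ 0.739 -0.061  0.239]
```

Call:
play_rows --increments '[{"x": 0.076, "y": -0.025, "z": 0.226, "rx": 0, "ry": 0, "rz": 0, "hand": 0}, {"x": 0.063, "y": -0.02, "z": 0.167, "rx": 0, "ry": 0, "rz": 0, "hand": 0}, {"x": 0, "y": 0, "z": 0, "rx": 0, "ry": 0, "rz": 0, "hand": 0}, {"x": -0.042, "y": 0.014, "z": -0.111, "rx": 0, "ry": 0, "rz": 0, "hand": 0}, {"x": -0.04, "y": 0.013, "z": -0.112, "rx": 0, "ry": 0, "rz": 0, "hand": 0}, {"x": -0.019, "y": 0.006, "z": -0.056, "rx": 0, "ry": 0, "rz": 0, "hand": 0}, {"x": -0.019, "y": 0.006, "z": -0.056, "rx": 0, "ry": 0, "rz": 0, "hand": 0}, {"x": 0, "y": 0, "z": 0, "rx": 0, "ry": 0, "rz": 0, "hand": 0}]'

```text
t: 12.65
position: [0.5028, -0.1314, 0.1145]
tcp_rot: [0.809, 0.588, -0.001, -0.001]
ft_force: [-9.2, -1.9, 3.2]
width: 0.152
finger_force: 30.2
```

```bash
python3 -c "
from h import *
check()"
```

```text
t 12.65 theta 0.336 r 0.2382 F tang 0.3 rad 8.81 w 0.152
top red 5 rackX -0.132 [ 0.515 -0.072  0.138]
top orange 96 rackX 0.084 [ 0.747 -0.056  0.235]
side red 124 rackX -0.125 [ 0.506 -0.119  0.137]
side orange 4 rackX 0.089 [ 0.75  -0.063  0.234]
```

The load is now on the pawl: tangential force went from -4 N to +0.3 N. I'm easing down a touch to confirm.

Call:
play_rows --increments '[{"x": -0.035, "y": 0.011, "z": -0.04, "rx": 0, "ry": 0, "rz": 0, "hand": 0}, {"x": 0, "y": 0, "z": 0, "rx": 0, "ry": 0, "rz": 0, "hand": 0}]'

```text
t: 12.95
position: [0.5026, -0.1313, 0.1136]
tcp_rot: [0.809, 0.588, 0.0, 0.001]
ft_force: [-5.8, -1.0, 6.2]
width: 0.152
finger_force: 30.5
```

The pawl carries the board. I'm opening and retreating upwards.

Call:
play_rows --increments '[{"x": 0, "y": 0, "z": 0, "rx": 0, "ry": 0, "rz": 0, "hand": 30}, {"x": 0, "y": 0, "z": 0, "rx": 0, "ry": 0, "rz": 0, "hand": 60}, {"x": 0, "y": 0, "z": 0, "rx": 0, "ry": 0, "rz": 0, "hand": 80}, {"x": 0, "y": 0, "z": 0, "rx": 0, "ry": 0, "rz": 0, "hand": 80}, {"x": 0, "y": 0, "z": 0.5, "rx": 0, "ry": 0, "rz": 0, "hand": 80}, {"x": 0, "y": 0, "z": 0.9, "rx": 0, "ry": 0, "rz": 0, "hand": 80}, {"x": 0, "y": 0, "z": 0.9, "rx": 0, "ry": 0, "rz": 0, "hand": 80}, {"x": 0, "y": 0, "z": 0.9, "rx": 0, "ry": 0, "rz": 0, "hand": 80}]'

```text
t: 13.75
position: [0.5019, -0.131, 0.2419]
tcp_rot: [0.809, 0.588, 0.0, -0.0]
ft_force: [0.5, -0.1, -1.3]
width: 0.798
finger_force: 0.0
```

Call:
play_rows --increments '[{"x": -0.5, "y": 0.2, "z": 0.5, "rx": 0, "ry": 0, "rz": 0, "hand": 80}, {"x": -0.5, "y": 0.2, "z": 0.3, "rx": 0, "ry": 0, "rz": 0, "hand": 80}, {"x": 0, "y": 0, "z": 0, "rx": 0, "ry": 0, "rz": 0, "hand": 80}, {"x": 0, "y": 0, "z": 0, "rx": 0, "ry": 0, "rz": 0, "hand": 80}, {"x": 0, "y": 0, "z": 0, "rx": 0, "ry": 0, "rz": 0, "hand": 80}]'

```text
t: 14.25
position: [0.4624, -0.1152, 0.2718]
tcp_rot: [0.809, 0.588, -0.0, -0.0]
ft_force: [0.1, 0.5, 0.4]
width: 0.795
finger_force: 0.0
```

```bash
python3 - <<'E'
from h import *
check()
p,d,m=snap('side'); cv2.imwrite('pics/c5.png',cv2.resize(p[207:407,296:496,::-1],(500,500)))
E
```

```text
t 14.25 theta 0.721 r 0.3572 F tang 0.24 rad 0.35 w 0.795
top red 14 rackX -0.131 [ 0.516 -0.072  0.141]
top orange 94 rackX 0.084 [ 0.747 -0.056  0.236]
side red 142 rackX -0.126 [ 0.499 -0.139  0.137]
side orange 11 rackX 0.087 [ 0.747 -0.065  0.234]
```

View pics/c5.png

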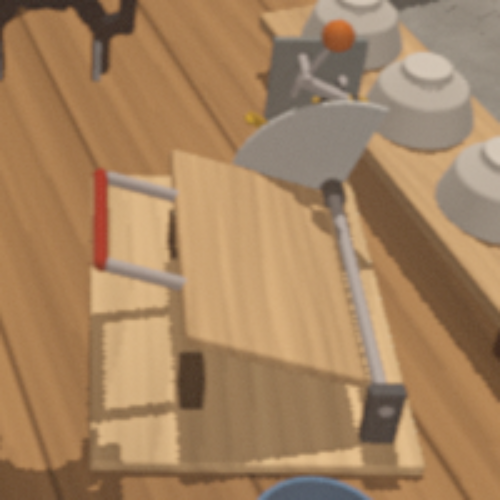

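The board rests at about 0.33 rad with the bar at crop (100,218), the pawl engaged with its ball at (338,35), and the gripper clear. I'm handing in.

```bash
python3 -c "
from h import *
print(ctrl.close_job())"
```

```text
the job is handed in; nothing more can be done
None
```

The board rests on its second notch at about 0.33 rad, with the pawl engaged and the gripper clear; the job is handed in, but no verdict came back.

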